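# Third hand at the screwing jig

## Robot

A 6-joint arm with a two-finger parallel gripper is mounted at the origin on a cart in front of the work surface, level with it; the furniture and walls round the work are solid. World frame = base frame: x ahead of the robot, y to its left, z up, the work surface at z = 0. Lengths are in mm, angles in degrees, forces in N, time in s.
With the tool pointing down it reaches from about 300 to 850 mm from the base axis. Payload 4.2 kg.
Tool frame: the origin (TCP) lies midway between the tips of the shut fingers; the grasp point (between the pads) lies 19 mm behind it (pinch_z is the distance from the TCP to the grasp point, in mm); z points along the fingers, y is the line along which they close (so a half turn about z gives the same grasp; the last joint's range is limited). The gripper opens to 91 mm and grips with 3 to 60 N. Pads are 32 mm wide; open, the fingers measure 118 mm over their backs; the gripper's body (76 mm by 178 mm) begins 60 mm behind the grasp point.
Start: joints at [-66.75, 18.312, 89.639, -0, 72.044, -1.146], TCP at [237.508, -523.673, 213.976] pointing down, gripper open.
Joint ranges: [-177.97, 177.97], [-48.28, 115.42], [12.27, 149.76], [-77.06, 257.06], [2.81, 150.46], [-146.56, 146.56]. Speed limits (degrees/s): [147.25, 147.25, 180, 180, 180, 180].

## Interface

Orientations are given as [roll, pitch, yaw] about the fixed x, y, z axes, in that order (R = Rz(yaw) Ry(pitch) Rx(roll)).
In Python, from workcell import * gives the robot as it stands.
- The arm moves only by the tool step_arm, never from a script. Its argument "steps" is a list of rows, each a list of 7 numbers: the turn, a rotation vector about the tool's x, y, z in degrees, then the shift along the tool's x, y, z in mm, then the opening, from 0 (shut) to 1 (fully open). In form: [[rx, ry, rz, x, y, z, hand], ...]. A call has exactly 8 rows; each row shifts and turns the commanded pose from where the row before left it, along the tool's axes as they then stand; what a row does not reach is not made up. A row lasts 1/8 s, in which the tool goes at most 62.5 mm and 10.7 degrees, less where a joint would pass 70% of its speed; a pose out of reach is approached as far as the arm can. A call is refused whole if a number of a shift passes 62.5 or a number of a turn 10.7, either way. A call with a gripper value outside its range is refused whole. The fingers move at their own pace and stop on an object; "force" is the grip in N (left out, the last holds). Time passes only in rows, so rows that do not move let the fingers close, or fill a call up. It gives the time, the measured TCP pose, the force, the opening and the grip force at its end, in the units of the state.
- state(): the state, without advancing time (a new reading comes with each control period).
- grab_frame(name): name is "scene" or "top" or "wrist"; returns a dict with "image" (420x560x3 uint8, blue, green, red), "fovy" (degrees; the focal length in pixels is half the picture's height over the tangent of half this angle, whatever the lens; pixels are square), "cx", "cy" (the principal point, pixels), "dist" ([k1, k2, p1, p2, k3] as OpenCV has them; the pictures are not rectified), "origin" and "rotation" of the camera in the world; the wrist camera has in their place "tool_from_camera" (4x4, takes a point from camera to tool coordinates, whose origin is the TCP and whose axes are the flange's). Camera axes: x right, y down, z forward; pixel columns grow to the right and rows downward; lengths in mm; the calibration is good to about 2 mm. A picture is of the moment at which its call begins: read the wrist's pose just before it. There is no depth.
- job_done(): hands the job in; it is judged then, once.
The state is a dict: "time_s": time; "qpos": joint angles; "qvel": joint speeds; "effort": joint torques, N m; "ee_pos": TCP position; "ee_rot": TCP orientation; "force": force on the tool from outside, world axes, zero at the start; "torque": the same for the moment, N m; "gripper_width": finger opening in mm; "gripper_force": force on a finger pad.
Only numpy, scipy, OpenCV 4.12 (cv2) and the standard library are available. Lean on these libraries where they do the work, as an engineer would, in place of code of your own. Each camera call takes 0.05 s, during which the arm holds its last target. There are 200 camera calls.

## Task

Get the beech block ready for a colleague who will screw into it. First slide the jig's stop along its rail by its grip fin until its pointer lines up with the tip of the index clip; then lay the block flat on the jig board with its side against the stop and one end square on the sprung pad, and press it into the pad with a steady 12 N or so (8 at least, 16 at most), never running the pad to the end of its travel. Your program finishes while still holding the block pressed there; do not let go, do not shift the stop again, and leave the bearing, hex key and lockring alone.

Things in the scene. Friction and masses are not known exactly. Their poses are not given: they have to be found in the camera images.
- jig: Screwing jig fixed to the bench: plywood board 12 mm thick, x = -75 to 95 mm, y = -70 to 90. Origin: underside, below the middle of the sprung pad's front face at rest. x = pressing direction, into the pad (to the left, somewhat away from the robot); y towards the robot, z up. Rail along y at x = 34 to 52, top 44 mm over the bench. At x < 0 only bare board and the nose of the stop
- pressure_pad: Sprung upright aluminium plate, 104 wide (y), 8 thick, 13 to 45 mm above the bench; moves only along jig x. Origin in its front face, mid width, at bench level; axes as the jig's. Wooden cheeks at its ends (y = 53 to 65 either side, x = 1 to 31, 46 mm high) have two black lines across the top, jig x = 6 and 12: its face lies between the lines when pressed right
- pad_face (a point): Point on the front face of the sprung pad, mid width, 32 mm above the bench; moves with the pad. Its jig x is how far the pad is pressed in: 0 at rest, end of travel 18 mm. Spring force = 3 N + 1 N per mm: 8 N at 5 mm, 12 N at 9 mm, 16 N at 13 mm
- stop (a joint): Travel of the stop along its rail, m: 0 at its end nearest the robot, growing to 0.08 towards jig -y (away from the robot). Friction of about 4 N holds it where it is left
- stop_grip (a point): Grip point on the black fin on top of the stop, which stands over the rail (jig x = 43): fin 14 mm thick along jig y, 24 mm along jig x, from 60 to 81 mm above the bench; this point is 75 mm above the bench, on the fin's middle
- stop_pointer (a point): Tip of the small steel pointer at the rear of the stop, 49 mm above the bench, at jig x = 66, on the stop's mid plane (the same jig y as the fin's middle)
- stop_face (a point): Middle of the far (jig -y) face of the stop's dark steel nose, which the block's side goes against; 12 mm to jig -y of the pointer. The nose hangs in front of the pad: jig x = -34 to -2, 24 mm wide (y), 16 to 56 mm above the bench; an arm over the pad, top at 56 mm, joins it to the rail. Axes as the jig's
- index_tip (a point): Tip of the index clip, a small upright steel clip (12 mm wide, 40 mm high) on the board behind the rail; its blade points at the rail and its tip is 49 mm above the bench at jig x = 68. The stop is set when pointer and tip have the same jig y. Axes as the jig's
- block: Loose plain beech block 45 (x) x 90 (y, long axis) x 40 mm high, 0.07 to 0.14 kg, on the bench right of the jig. Origin: centre of its underside. Either 45 mm end may go against the pad. In place its long axis is along jig x, its centre 45 mm in front of the pad's face and 22.5 mm to jig -y of stop_face. Gripped across the 45 mm, 10 to 30 mm behind its middle, the fingers clear the nose
- ball_bearing: Bystander: ball bearing, 32 mm across, 9 mm high, origin at centre of underside
- hex_key: Bystander: black hex key, 33 x 93 x 5 mm, origin at centre of underside
- lockring: Bystander: light metal lockring, 36 mm across, 10 mm high, origin at centre of underside

How it is judged:
By the outcome, as a careful person would: the job done as asked, in the order asked, and still so for the second after the job is handed in, while the arm keeps its last pose, push and grip.
It also fails if it takes over 64 s, if anything falls off the work surface, if the arm or the gripper's body presses on something with over 40 N, if the wrist force passes 120 N, or if a joint passes its speed limit or range.

## Working session

There is one attempt and no reset: what is moved stays moved. The work goes in short steps, Python scripts to look and compute and a tool call to move; the robot and the scene stay as the last step left them, time stands still between calls to the robot, and variables do not carry over. Pictures are saved under pics/ and viewed, at most 10 in all, crops included, and the job is handed in when it is done.

Besides the shell and the picture viewer there is one more tool, called after ">>>" as name([rows], argument=value, ...), one row to a line, values as JSON. step_arm: Moves the arm, as the interface text tells. Its arguments: {"type":"object","properties":{"steps":{"type":"array","items":{"type":"array","items":{"type":"number"}}},"force":{"type":"number"}},"required":["steps"]}

```bash
mkdir -p pics; ls
cat > h.py <<'E'
from workcell import *
import numpy as np, cv2
from scipy.spatial.transform import Rotation as R
def grab(n,fn=None):
    s=state(); f=grab_frame(n)
    if fn: cv2.imwrite('pics/'+fn,f['image'])
    if n=='wrist':
        T=np.array(f['tool_from_camera']); Rt=R.from_euler('xyz',s['ee_rot'],degrees=True).as_matrix()
        f['rotation']=Rt@T[:3,:3]; f['origin']=Rt@T[:3,3]+np.array(s['ee_pos'])
    f['rotation']=np.array(f['rotation']);f['origin']=np.array(f['origin'])
    F=210/np.tan(np.radians(f['fovy']/2)); f['K']=np.array([[F,0,f['cx']],[0,F,f['cy']],[0,0,1.]])
    return f
def ray(f,uv):
    p=cv2.undistortPoints(np.array(uv,float).reshape(-1,1,2),f['K'],np.array(f['dist'],float)).reshape(-1,2)
    return np.c_[p,np.ones(len(p))]@f['rotation'].T
def onz(f,uv,z):
    d=ray(f,uv); o=f['origin']; return o+d*((z-o[2])/d[:,2])[:,None]
def proj(f,P):
    Rm=f['rotation'].T; P=np.array(P,float).reshape(-1,3)
    return cv2.projectPoints(P,cv2.Rodrigues(Rm)[0],-Rm@f['origin'],f['K'],np.array(f['dist'],float))[0].reshape(-1,2)
E
python3 - <<'E'
from h import *
a=grab('top','top0.png');b=grab('scene','sc0.png')
print(state());print(a['origin'],a['rotation'],a['fovy'],b['origin'],b['fovy'])
E
```

```text
pics
{'time_s': 0.1, 'qpos': array([-6.67516178e+01,  1.83479433e+01,  8.96993480e+01,  4.37314787e-04,
        7.20445745e+01, -1.14540908e+00]), 'qvel': array([-0.01060651, -0.01239508, -0.22316765, -0.00642301, -0.0945637 ,
       -0.01195629]), 'effort': array([ 8.42586560e-04, -4.13331985e+01, -2.32510310e+01,  7.29210279e-02,
        4.21994249e-02, -5.44593661e-05]), 'ee_pos': array([ 237.30616003, -523.24714661,  213.20517058]), 'ee_rot': array([-1.79908161e+02, -2.25209786e-03,  2.43936543e+01]), 'force': array([ 0.12605086, -0.69231946, -0.66364816]), 'torque': array([ 0.00113215,  0.01324762, -0.00425864]), 'gripper_force': 0.0, 'gripper_width': 91.4087508990045}
[ 347.92780905 -299.89589813  903.0704279 ] [-167.87350725    0.22962428  -89.83624278] 43.54285948624595 [193.57348747 284.26953378 613.69005669] 53.63459516919402
```

```bash
sed -i "s/^    f\['rotation'\]=np.array(f\['rotation'\]);/    if np.size(f['rotation'])==3: f['rotation']=R.from_euler('xyz',f['rotation'],degrees=True).as_matrix()\n    /" h.py; sed -n 5,14p h.py
```

```text
s=state(); f=grab_frame(n)
    if fn: cv2.imwrite('pics/'+fn,f['image'])
    if n=='wrist':
        T=np.array(f['tool_from_camera']); Rt=R.from_euler('xyz',s['ee_rot'],degrees=True).as_matrix()
        f['rotation']=Rt@T[:3,:3]; f['origin']=Rt@T[:3,3]+np.array(s['ee_pos'])
    if np.size(f['rotation'])==3: f['rotation']=R.from_euler('xyz',f['rotation'],degrees=True).as_matrix()
    f['origin']=np.array(f['origin'])
    F=210/np.tan(np.radians(f['fovy']/2)); f['K']=np.array([[F,0,f['cx']],[0,F,f['cy']],[0,0,1.]])
    return f
def ray(f,uv):
```

View pics/top0.png

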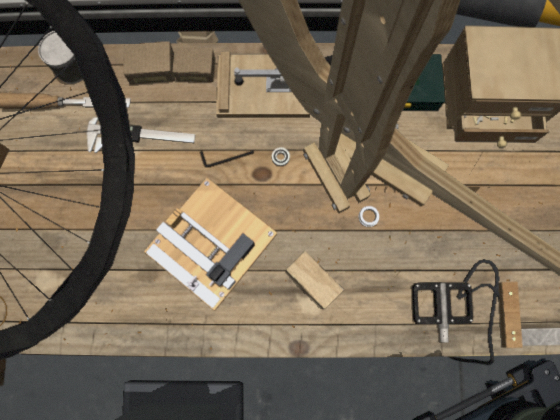

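View pics/sc0.png

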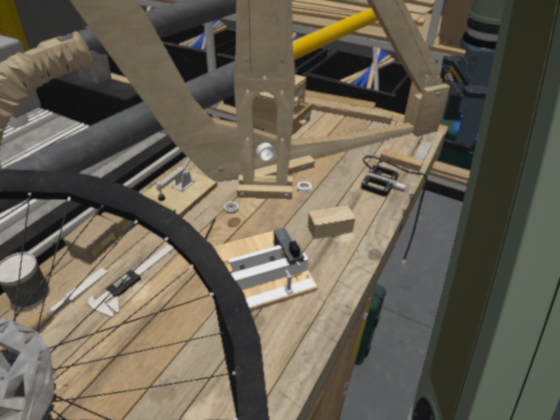

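Run:
```python
from h import *
a=cv2.imread('pics/top0.png');b=cv2.imread('pics/sc0.png')
x=cv2.resize(a[170:320,135:350],None,fx=3.7,fy=3.7,interpolation=cv2.INTER_CUBIC)
cv2.imwrite('pics/t1.png',x)
x=cv2.resize(b[195:315,200:360],None,fx=4.9,fy=4.9,interpolation=cv2.INTER_CUBIC)
cv2.imwrite('pics/s1.png',x)
f=grab('top')
print(onz(f,[(205,180),(277,234),(217,308),(145,250)],12))
```

```text
[[ 591.41036834 -162.55784781   12.        ]
 [ 495.61012438 -289.61048805   12.        ]
 [ 369.86097943 -189.73148452   12.        ]
 [ 467.06278441  -63.1157403    12.        ]]
```

View pics/t1.png

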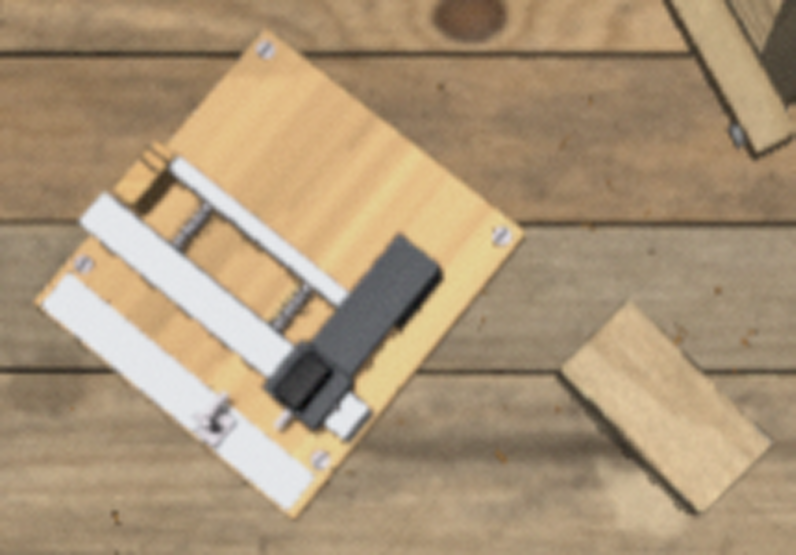

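View pics/s1.png

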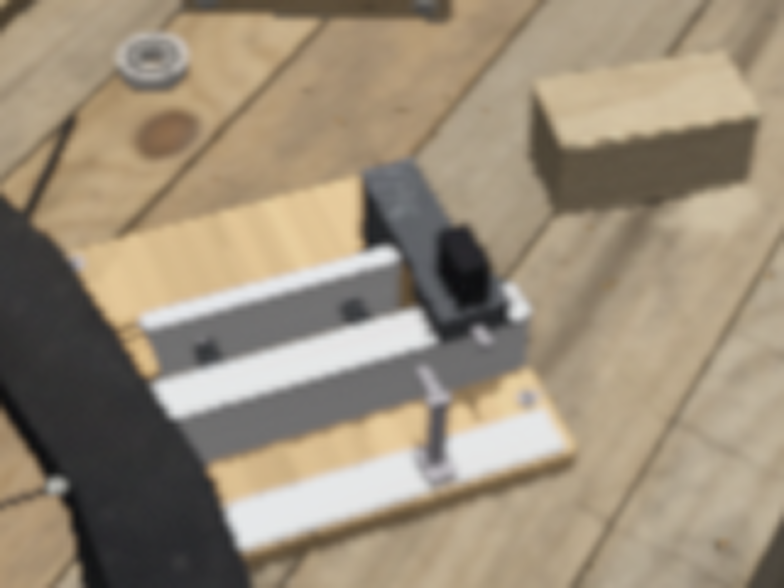

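```bash
cat > fit.py <<'E'
from h import *
a=grab('top');b=grab('scene')
def t1(p): return (np.array(p)+.5)/3.7-.5+[135,170]
def s1(p): return (np.array(p)+.5)/4.9-.5+[200,195]
J=np.array([[-75,-70],[-75,90],[95,90],[95,-70.]]);W=onz(a,t1([(267,28),(523,235),(295,518),(38,303)]),12)[:,:2]
def kab(J,W):
    mj,mw=J.mean(0),W.mean(0); A=(J-mj).T@(W-mw); th=np.arctan2(A[0,1]-A[1,0],A[0,0]+A[1,1])
    Rm=np.array([[np.cos(th),-np.sin(th)],[np.sin(th),np.cos(th)]]); return th,Rm,mw-Rm@mj
th,Rm,t=kab(J,W)
E
python3 - <<'E'
from fit import *
print(np.degrees(th),t,(W-J@Rm.T-t))
j=lambda p:(np.array(p)-t)@Rm
# in jig coords
for nm,f,T,pts,z in [('clip tip top',a,t1,(225,401),49),('ptr top',a,t1,(281,425),49),('ptr sc',b,s1,(492,344),49),('clip sc',b,s1,(421,372),49),('fin top',a,t1,(306,373),81),('fin sc',b,s1,(461,240),81),('nose end top mid',a,t1,(423,250),56)]:
    w=onz(f,[T(pts)],z)[0]; print(nm,w.round(1),j(w[:2]).round(1))
w=onz(a,t1([(630,302),(770,440),(697,514),(561,370)]),40);print('block',w,w.mean(0))
w=onz(b,s1([(535,87),(722,52),(757,120),(570,145)]),40);print('block sc',w,w.mean(0))
for p in [(131,140),(127,200),(100,290)]:
    for z in range(0,401,100):
        P=onz(a,[p],z);print(p,P.round()[0],proj(b,P).round()[0])
E
```

```text
141.60365016675584 [ 495.3364329  -173.84758878] [[-1.08107825e+00  9.76692840e-03]
 [-1.13096041e+00  3.10187382e+00]
 [ 2.14617587e+00  7.14997244e-04]
 [ 6.58627872e-02 -3.11235575e+00]]
clip tip top [ 416.8 -158.    49. ] [71.4 36.4]
ptr top [ 406.4 -183.    49. ] [64.  62.4]
ptr sc [ 404.  -183.4   49. ] [65.7 64.2]
clip sc [ 420. -158.   49.] [68.9 34.4]
fin top [ 426.2 -197.3   81. ] [39.6 61.4]
fin sc [ 425.5 -196.5   81. ] [40.6 61.1]
nose end top mid [ 482.9 -244.4   56. ] [-34.1  63. ]
block [[ 462.19821884 -336.13636881   40.        ]
 [ 401.05937579 -397.46950167   40.        ]
 [ 368.86260315 -364.89824291   40.        ]
 [ 431.79418752 -305.3660131    40.        ]] [ 415.97859633 -350.96753162   40.        ]
block sc [[ 459.78197392 -332.10565887   40.        ]
 [ 399.00522689 -396.17327446   40.        ]
 [ 368.58842813 -361.55825604   40.        ]
 [ 430.51899398 -306.28141241   40.        ]] [ 414.47365573 -349.02965044   40.        ]
(131, 140) [670. -22.   0.] [134. 283.]
(131, 140) [635. -53. 100.] [150. 242.]
(131, 140) [599. -84. 200.] [168. 194.]
(131, 140) [ 563. -114.  300.] [191. 138.]
(131, 140) [ 528. -145.  400.] [218.  70.]
(127, 200) [558. -23.   0.] [180. 308.]
(127, 200) [535. -53. 100.] [195. 264.]
(127, 200) [511. -84. 200.] [212. 213.]
(127, 200) [ 488. -115.  300.] [233. 152.]
(127, 200) [ 465. -145.  400.] [258.  80.]
(100, 290) [399.  15.   0.] [243. 368.]
(100, 290) [393. -20. 100.] [257. 316.]
(100, 290) [388. -55. 200.] [273. 255.]
(100, 290) [382. -90. 300.] [291. 185.]
(100, 290) [ 376. -124.  400.] [313. 102.]
```

>>> step_arm([
  [0,0,0,39,-28,-3,1],
  [0,0,0,39,-28,-3,1],
  [0,0,0,39,-28,-3,1],
  [0,0,0,39,-28,-3,1],
  [0,0,0,39,-28,-3,1],
  [0,0,0,39,-28,-3,1],
  [0,0,0,39,-28,-3,1],
  [0,0,0,36,-26,-3,1],
])

```text
time_s: 1.25
ee_pos: [427.8, -192.3, 238.1]
ee_rot: [180.0, -0.0, 24.4]
force: [0.2, -0.5, -0.8]
gripper_width: 90.9
gripper_force: 0.0
```

>>> step_arm([
  [0,0,10.5,0,0,0,1],
  [0,0,10.5,0,0,0,1],
  [0,0,10.5,0,0,0,1],
  [0,0,10.5,0,0,0,1],
  [0,0,10.5,0,0,0,1],
  [0,0,10.3,0,0,0,1],
  [0,0,0,0,0,0,1],
  [0,0,0,0,0,0,1],
])

```text
time_s: 2.25
ee_pos: [427.2, -193.8, 237.9]
ee_rot: [180.0, 0.0, -38.3]
force: [-0.3, -0.6, -0.1]
gripper_width: 91.2
gripper_force: 0.0
```

Run:
```python
from h import *
w=grab('wrist','w1.png');s=state();print(s['ee_pos'],s['ee_rot'],s['qpos'],s['time_s'],s['force'])
print(np.array(w['tool_from_camera']).round(2),w['fovy'])
a=grab('top');b=grab('scene')
for p in [(300,100),(262,50),(330,140)]:
    for z in range(0,501,100):
        P=onz(a,[p],z);print(p,P.round()[0],proj(b,P).round()[0])
```

```text
[ 427.19141501 -193.83391018  237.91326282] [ 1.79999178e+02 -7.67709612e-04 -3.82896889e+01] [-2.58097304e+01  7.79382996e+00  1.00240251e+02 -1.01872988e-03
  7.19653470e+01  1.02480274e+02] 2.3 [-0.60098755 -0.21784105 -0.46009927]
[[  -0.     -0.95   -0.3    84.77]
 [   1.     -0.      0.     -0.19]
 [  -0.     -0.3     0.95 -170.76]
 [   0.      0.      0.      1.  ]] 62.58449995216409
(300, 100) [ 748. -331.    0.] [202. 185.]
(300, 100) [ 704. -327.  100.] [212. 157.]
(300, 100) [ 659. -324.  200.] [225. 123.]
(300, 100) [ 615. -321.  300.] [240.  82.]
(300, 100) [ 571. -317.  400.] [259.  32.]
(300, 100) [ 526. -314.  500.] [282. -30.]
(262, 50) [ 850. -259.    0.] [151. 188.]
(262, 50) [ 794. -264.  100.] [163. 159.]
(262, 50) [ 739. -268.  200.] [177. 124.]
(262, 50) [ 683. -273.  300.] [195.  83.]
(262, 50) [ 628. -277.  400.] [217.  33.]
(262, 50) [ 572. -282.  500.] [245. -30.]
(330, 140) [ 670. -385.    0.] [241. 184.]
(330, 140) [ 634. -375.  100.] [250. 156.]
(330, 140) [ 599. -366.  200.] [261. 122.]
(330, 140) [ 563. -357.  300.] [274.  81.]
(330, 140) [ 527. -347.  400.] [290.  32.]
(330, 140) [ 492. -338.  500.] [310. -30.]
```

View pics/w1.png

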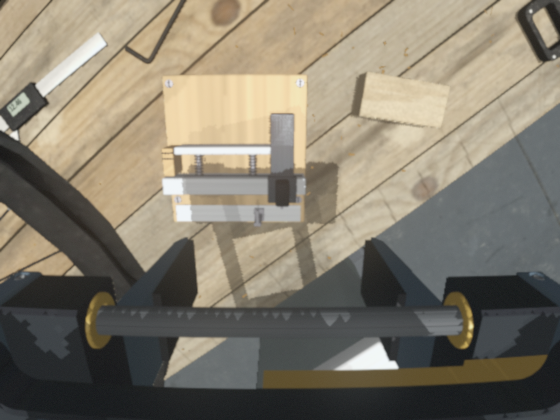

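>>> step_arm([
  [0,0,0,0,0,15,1],
  [0,0,0,0,0,15,1],
  [0,0,0,0,0,15,1],
  [0,0,0,0,0,15,1],
  [0,0,0,0,0,15,1],
  [0,0,0,0,0,15,1],
  [0,0,0,0,0,0,1],
  [0,0,0,0,0,0,1],
])

```text
time_s: 3.4
ee_pos: [427.5, -194.0, 148.1]
ee_rot: [-180.0, -0.0, -38.4]
force: [-0.7, -0.4, -0.1]
gripper_width: 91.1
gripper_force: 0.0
```

Run:
```python
from fit import *
w=grab('wrist','w2.png');s=state();print(s['ee_pos'],s['ee_rot'],s['time_s'])
P=lambda x,y,z:np.r_[Rm@[x,y]+t,z]
uv=proj(w,[P(66,63,49),P(68,36,49),P(43,63,81),P(-75,-70,12),P(-75,90,12),P(95,90,12),P(95,-70,12)]);print(uv.round(1))
x0,y0=140,30
x=cv2.resize(w['image'][y0:y0+250,x0:x0+265],None,fx=2.4*1.25/1.25,fy=2.4,interpolation=cv2.INTER_CUBIC)
x=cv2.resize(w['image'][30:290,140:410],(792*270//344//1*1,598),interpolation=cv2.INTER_CUBIC);print(x.shape)
cv2.imwrite('pics/w2c.png',x)
```

```text
[ 427.65113102 -194.07955578  148.50675548] [-1.79985855e+02 -8.22405715e-02 -3.84023995e+01] 3.55
[[285.  241.4]
 [253.  243.6]
 [285.9 228.8]
 [128.6  70.2]
 [317.1  67.6]
 [312.  254.7]
 [148.8 254.3]]
(598, 621, 3)
```

View pics/w2c.png

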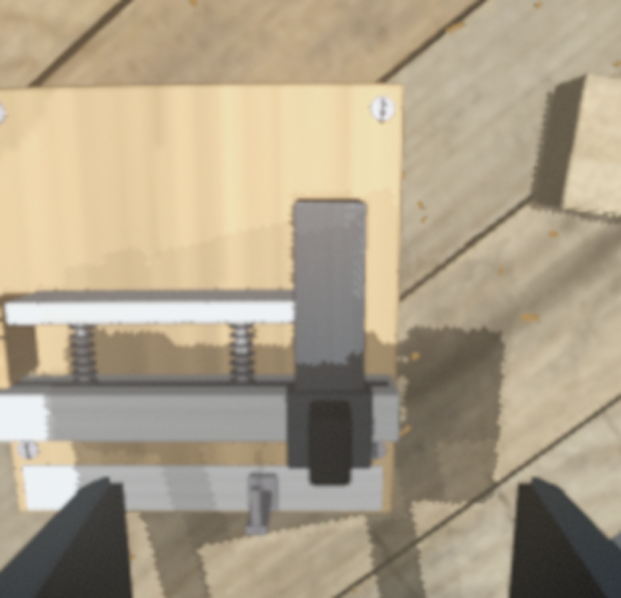

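Run:
```python
from fit import *
f=grab('wrist')
c=lambda p:(np.array(p)+.5)/2.3-.5+[140,30]
for n,p,z in [('clip',(261,491),49),('fin',(330,443),81),('finfront',(330,402),81),('finback',(330,485),81),('nose',(330,203),56),('corner',(402,86),12),('corner2',(392,512),12),('c3',(20,512),12)]:
    w=onz(f,[c(p)],z)[0];print(n,w.round(1),((w[:2]-t)@Rm).round(1))
# board edges in x from wrist image: right edge
g=cv2.cvtColor(f['image'],cv2.COLOR_BGR2GRAY); 
top=grab('top'); im=f['image'].astype(int)
for r in (234,238,242,246,250,254,258): print(r,g[r,240:270])
```

```text
clip [ 419.8 -160.1   49. ] [67.8 36.2]
fin [ 427.6 -197.9   81. ] [38.2 61. ]
finfront [ 438.2 -206.3   81. ] [24.6 60.9]
finback [ 416.3 -189.1   81. ] [52.5 61. ]
nose [ 484.7 -243.4   56. ] [-34.9  61.1]
corner [ 499.8 -289.3   12. ] [-75.2  87.8]
corner2 [ 368.  -185.3   12. ] [92.7 88.1]
c3 [466.  -61.1  12. ] [ 93.1 -70.1]
234 [180 180 180 179 180 179 179 179 176 173 167 160 158 163 167 170 174 173
 173 175 178 180 180 180 178 171 165 162 162 162]
238 [177 177 176 176 177 176 174 159 146 141 136 130 128 130 136 142 144 142
 141 140 150 167 174 176 176 177 176 177 176 176]
242 [178 177 178 178 177 177 175 157 136 118 110 108 108 113 120 126 130 133
 136 141 146 163 174 177 178 178 177 177 177 177]
246 [175 175 175 176 175 175 172 160 147 144 143 141 129 110  96  93  93 102
 123 136 141 160 172 174 175 175 174 175 176 175]
250 [176 175 176 176 176 176 172 160 138 133 141 141 129 108  95  94  98 116
 133 138 144 162 172 176 176 176 175 175 176 176]
254 [111 113 112 112 115 116 115 111 109 127 139 140 128 108  95  94 101 115
 127 129 129 130 129 129 129 129 127 127 126 126]
258 [114 119 123 122 121 119 117 118 118 125 134 136 134 125 114 109 115 125
 130 129 129 128 129 129 126 126 129 131 126 124]
```

>>> step_arm([
  [0,0,0,-1.5,3,12,1],
  [0,0,0,0,0,14,1],
  [0,0,0,0,0,14,1],
  [0,0,0,0,0,14,1],
  [0,0,0,0,0,12,1],
  [0,0,0,0,0,10,1],
  [0,0,0,0,0,8,1],
  [0,0,0,0,0,0,0.6],
], force=15)

```text
time_s: 4.75
ee_pos: [423.9, -195.2, 63.4]
ee_rot: [180.0, 0.1, -38.4]
force: [0.1, 0.2, -0.3]
gripper_width: 84.0
gripper_force: 0.0
```

>>> step_arm([
  [0,0,0,0,0,0,0.3],
  [0,0,0,0,0,0,0],
  [0,0,0,0,0,0,0],
  [0,0,0,0,0,0,0],
  [0,0,0,0,0,0,0],
  [0,0,0,0,0,0,0],
  [0,0,0,0,0,0,0],
  [0,0,0,0,0,0,0],
], force=15)

```text
time_s: 5.75
ee_pos: [424.2, -195.3, 64.0]
ee_rot: [180.0, -0.0, -38.4]
force: [-0.0, 0.0, -0.5]
gripper_width: 14.0
gripper_force: 15.0
```

>>> step_arm([
  [0,0,0,0,-4,0,0],
  [0,0,0,0,-5,0,0],
  [0,0,0,0,-5,0,0],
  [0,0,0,0,-5,0,0],
  [0,0,0,0,-4,0,0],
  [0,0,0,0,-2,0,0],
  [0,0,0,0,0,0,0],
  [0,0,0,0,0,0,0],
])

```text
time_s: 6.75
ee_pos: [440.0, -175.4, 64.0]
ee_rot: [-180.0, -0.0, -38.4]
force: [0.5, -1.2, 0.4]
gripper_width: 13.8
gripper_force: 15.0
```

Run:
```python
from fit import *
s=state();print(s['ee_pos'],s['force'])
b=grab('scene');w=grab('wrist');a=grab('top')
P=lambda x,y,z:np.r_[Rm@[x,y]+t,z]
o=[]
for f in (b,a,w):
    u,v=proj(f,[P(67,36,49)])[0].astype(int);print(u,v)
    o.append(cv2.resize(f['image'][max(v-25,0):v+25,u-25:u+25],(390,290) if 0 else (260,260),interpolation=cv2.INTER_CUBIC))
cv2.imwrite('pics/c3.png',np.hstack(o))
```

```text
[ 439.96917265 -175.35599801   63.94659776] [ 0.42041199 -0.34959209 -0.29124384]
285 269
197 275
279 292
```

View pics/c3.png

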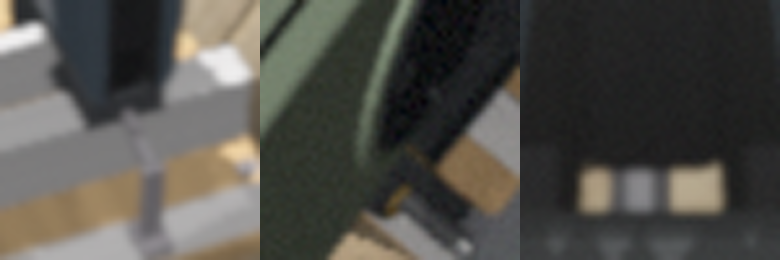

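Run:
```python
from fit import *
s=state();w=grab('wrist');T=np.array(s['ee_pos']);Rt=R.from_euler('xyz',s['ee_rot'],degrees=True).as_matrix()
for x,z in [(-25,49),(-25,52),(-40,49),(-37,14)]:
  for y in (0,5): 
    p=T+Rt@[x,y,0]; p[2]=z; print(x,y,z,proj(w,[p])[0].round(1))
g=cv2.cvtColor(w['image'],cv2.COLOR_BGR2GRAY)
for r in range(294,312,1): print(r,g[r,262:298])
```

```text
-25 0 49 [279.1 292.8]
-25 5 49 [287.3 292.8]
-25 0 52 [279.1 295.4]
-25 5 52 [287.4 295.4]
-40 0 49 [279.1 313.8]
-40 5 49 [287.1 313.8]
-37 0 14 [279.1 282.2]
-37 5 14 [286.  282.2]
294 [30 30 28 28 30 31 31 32 32 32 31 34 32 33 31 32 33 34 34 32 35 33 31 34
 35 34 30 30 32 29 31 30 32 33 28 33]
295 [31 29 31 29 32 30 32 32 35 31 30 30 35 33 35 29 30 31 32 33 29 31 31 29
 31 30 34 32 28 31 27 30 31 32 30 35]
296 [31 30 30 31 30 33 32 32 32 33 32 33 33 31 31 33 32 31 32 27 31 31 33 30
 32 33 32 28 31 33 30 30 30 31 29 37]
297 [31 30 29 31 37 39 32 34 32 33 32 32 32 34 33 33 33 29 31 32 33 32 34 32
 34 31 33 34 39 45 42 33 32 33 33 36]
298 [32 32 30 34 47 52 49 50 46 40 35 37 40 44 42 43 41 38 36 35 39 45 51 51
 52 52 53 57 72 83 66 43 29 33 33 36]
299 [ 31  31  30  45  68  83  94  94  85  67  54  54  68  76  77  78  74  64
  51  50  60  86  99 100 101 101 105 111 122 126  97  52  34  31  33  38]
300 [ 29  31  34  63 102 124 136 136 123  99  79  80 101 113 115 115 110  93
  73  71  89 126 143 147 146 148 148 154 156 149 112  59  34  31  34  35]
301 [ 30  32  37  76 123 147 153 152 14
[... 777 characters left out ...]
122 124 118 100
  81  77  96 133 151 153 152 151 151 150 148 142 112  71  40  36  36  39]
307 [ 43  42  49  75 100 114 118 116 104  83  71  70  84  94  97  98  93  81
  67  66  78 105 118 120 120 119 118 118 118 113  90  60  45  43  39  41]
308 [46 49 49 56 66 69 72 71 64 59 55 55 60 62 64 62 62 57 56 55 58 66 71 74
 73 73 73 72 73 69 60 51 48 49 47 48]
309 [53 52 51 51 50 51 52 52 52 53 54 54 53 52 51 51 51 51 51 52 52 51 54 54
 54 54 53 51 51 50 53 50 50 50 51 53]
310 [55 57 52 54 51 52 54 57 56 56 55 55 55 55 52 52 54 55 56 58 56 56 57 57
 57 56 54 51 51 50 52 51 52 51 53 55]
311 [60 59 55 54 55 56 58 61 62 61 62 61 60 59 54 54 56 61 61 63 62 62 63 62
 62 60 55 53 53 54 52 53 53 55 56 59]
```

>>> step_arm([
  [0,0,0,0,-0.7,0,0],
  [0,0,0,0,-0.7,0,0],
  [0,0,0,0,0,0,0],
  [0,0,0,0,0,0,0],
  [0,0,0,0,0,0,0],
  [0,0,0,0,0,0,0],
  [0,0,0,0,0,0,0],
  [0,0,0,0,0,0,0],
])

```text
time_s: 8.15
ee_pos: [440.5, -174.6, 63.9]
ee_rot: [180.0, 0.0, -38.4]
force: [-1.2, -3.8, 0.1]
gripper_width: 13.9
gripper_force: 15.0
```

Run:
```python
from fit import *
s=state();w=grab('wrist');print(s['ee_pos'],((s['ee_pos'][:2]-t)@Rm),s['force'])
g=cv2.cvtColor(w['image'],cv2.COLOR_BGR2GRAY)
print(g[300:306,262:298].mean(0).round())
```

```text
[ 440.58261106 -174.59410235   63.94815441] [42.44872059 34.59254846] [-1.72121172 -3.3596126   0.07394411]
[ 32.  30.  40.  78. 122. 141. 145. 150. 153. 149. 128.  97.  86.  96.
 118. 128. 131. 130. 120. 100.  84.  89. 121. 150. 162. 164. 165. 165.
 164. 155. 120.  68.  36.  31.  32.  36.]
```

>>> step_arm([
  [0,0,0,0,-0.5,0,0],
  [0,0,0,0,0,0,0],
  [0,0,0,0,0,0,0],
  [0,0,0,0,0,0,0],
  [0,0,0,0,0,0,0],
  [0,0,0,0,0,0,0.5],
  [0,0,0,0,0,0,1],
  [0,0,0,0,0,0,1],
])

```text
time_s: 9.3
ee_pos: [441.1, -174.0, 64.0]
ee_rot: [-180.0, -0.0, -38.4]
force: [0.1, -0.1, 0.0]
gripper_width: 41.3
gripper_force: 0.0
```

>>> step_arm([
  [0,0,0,0,0,0,1],
  [0,0,0,0,0,0,1],
  [0,0,0,0,0,0,1],
  [0,0,0,0,0,-10,1],
  [0,0,0,0,0,-20,1],
  [0,0,0,0,0,-30,1],
  [0,0,0,0,0,-25,1],
  [0,0,0,0,0,0,1],
])

```text
time_s: 10.3
ee_pos: [442.3, -174.8, 151.2]
ee_rot: [-179.9, -0.3, -38.4]
force: [-0.3, 0.2, 0.0]
gripper_width: 91.1
gripper_force: 0.0
```

Run:
```python
from fit import *
s=state();w=grab('wrist','w4.png');b=grab('scene');a=grab('top')
print(s['ee_pos'],s['ee_rot'],((s['ee_pos'][:2]-t)@Rm),s['time_s'])
P=lambda x,y,z:np.r_[Rm@[x,y]+t,z]
c=proj(w,[P(60,34,49)])[0].astype(int);d=proj(b,[P(60,34,49)])[0].astype(int);e=proj(a,[P(60,34,49)])[0].astype(int);print(c,d,e)
k=lambda f,c,h:cv2.resize(f['image'][c[1]-h:c[1]+h,c[0]-h:c[0]+h],(400,400),interpolation=cv2.INTER_CUBIC)
cv2.imwrite('pics/c4.png',np.hstack([k(w,c,50),k(b,d,20)]))
```

```text
[ 440.56834067 -174.0791015   148.83366191] [ 1.79996286e+02  2.49964828e-03 -3.84070355e+01] [42.77977068 34.1977886 ] 10.4
[278 231] [283 267] [198 271]
```

View pics/c4.png

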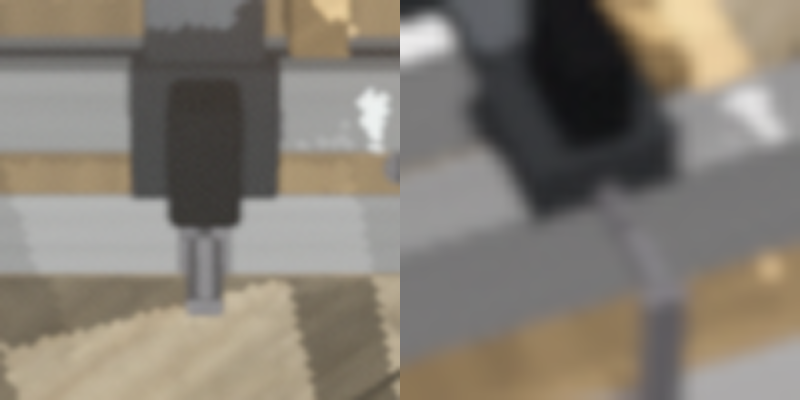

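>>> step_arm([
  [0,0,0,15,26,0,1],
  [0,0,0,15,26,0,1],
  [0,0,0,15,26,0,1],
  [0,0,0,15,26,0,1],
  [0,0,0,15,25,0,1],
  [0,0,0,14,25,0,1],
  [0,0,-10,0,0,0,1],
  [0,0,-10.3,0,0,0,1],
])

```text
time_s: 11.55
ee_pos: [414.4, -350.3, 147.7]
ee_rot: [-179.9, 0.1, -17.8]
force: [0.0, 0.4, -0.6]
gripper_width: 91.2
gripper_force: 0.0
```

>>> step_arm([
  [0,0,-10.4,0,0,0,1],
  [0,0,-10.4,0,0,0,1],
  [0,0,-10.4,0,0,0,1],
  [0,0,-10.4,0,0,0,1],
  [0,0,-10.4,0,0,0,1],
  [0,0,-10.4,0,0,0,1],
  [0,0,0,0,0,0,1],
  [0,0,0,0,0,0,1],
])

```text
time_s: 12.55
ee_pos: [414.8, -350.0, 148.4]
ee_rot: [-179.9, 0.0, 44.2]
force: [-0.6, -0.4, 0.8]
gripper_width: 91.4
gripper_force: 0.0
```

Run:
```python
from fit import *
s=state();w=grab('wrist','w5.png')
print(s['ee_pos'],s['ee_rot'],s['time_s'])
x=w['image'].copy()
for p in proj(w,onz(a,t1([(630,302),(770,440),(697,514),(561,370)]),40)): cv2.circle(x,tuple(int(v) for v in p),2,(0,0,255),-1)
cv2.imwrite('pics/w5c.png',cv2.resize(x[80:300,150:420],None,fx=2.7,fy=2.7,interpolation=cv2.INTER_CUBIC))
```

```text
[ 414.91102342 -350.10604682  148.70615423] [-1.79978080e+02  2.23020702e-03  4.42056312e+01] 12.65
```

View pics/w5c.png

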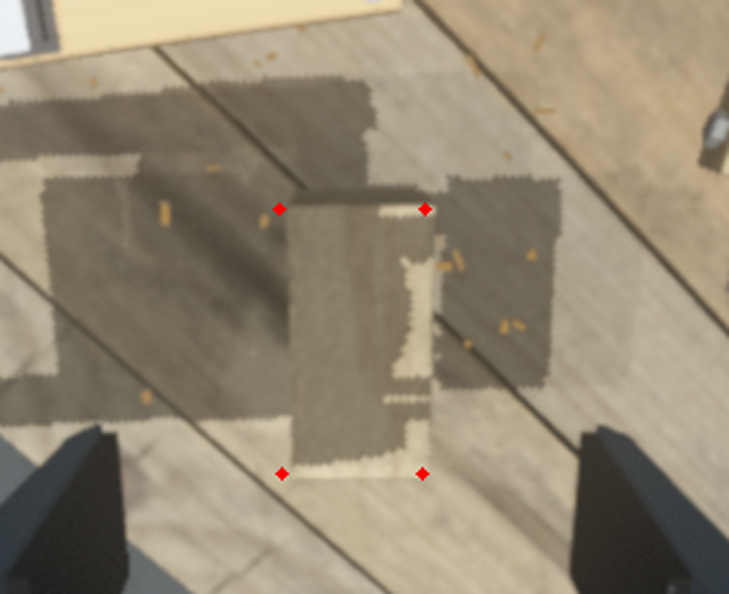

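Run:
```python
from fit import *
s=state();f=grab('wrist')
c=lambda p:(np.array(p)+.5)/2.7-.5+[150,80]
w=onz(f,c([(289,205),(435,206),(430,478),(292,478)]),40)
Rt=R.from_euler('xyz',s['ee_rot'],degrees=True).as_matrix()
q=(w-np.array(s['ee_pos']))@Rt;print(q.round(1),q.mean(0))
e=(w[0]+w[1]-w[2]-w[3])/2;print(e,np.degrees(np.arctan2(e[1],e[0])))
```

```text
[[ 45.2 -18.  108.9]
 [ 44.9  25.8 108.9]
 [-44.2  26.5 108.9]
 [-44.2 -18.7 108.9]] [  0.40193838   3.90850308 108.92181186]
[63.91068051 62.24919289  0.        ] 44.2454754236963
```

>>> step_arm([
  [0,0,0,11,2,15,1],
  [0,0,0,11,2,20,1],
  [0,0,0,0,0,25,1],
  [0,0,0,0,0,25,1],
  [0,0,0,0,0,20,1],
  [0,0,0,0,0,20,1],
  [0,0,0,0,0,12,1],
  [0,0,0,0,0,0,1],
])

```text
time_s: 13.85
ee_pos: [433.2, -336.9, 10.8]
ee_rot: [-179.9, 0.0, 44.3]
force: [-0.9, 0.5, 0.5]
gripper_width: 91.3
gripper_force: 0.0
```

>>> step_arm([
  [0,0,0,0,0,0,0.6],
  [0,0,0,0,0,0,0.3],
  [0,0,0,0,0,0,0.3],
  [0,0,0,0,0,0,0.3],
  [0,0,0,0,0,0,0.3],
  [0,0,0,0,0,0,0.3],
  [0,0,0,0,0,0,0.3],
  [0,0,0,0,0,0,0.3],
], force=30)

```text
time_s: 14.85
ee_pos: [433.5, -337.7, 12.1]
ee_rot: [180.0, 0.0, 44.3]
force: [-0.8, 0.0, 2.6]
gripper_width: 45.1
gripper_force: 30.0
```

>>> step_arm([
  [0,0,0,0,0,-8,0.3],
  [0,0,0,0,0,-18,0.3],
  [0,0,0,0,0,-25,0.3],
  [0,0,0,0,0,-25,0.3],
  [0,0,0,20,0,-9,0.3],
  [0,0,0,26,1,0,0.3],
  [0,0,0,26,1,0,0.3],
  [0,0,0,26,1,0,0.3],
])

```text
time_s: 15.85
ee_pos: [506.6, -269.7, 96.4]
ee_rot: [-179.9, -0.0, 44.3]
force: [0.5, -0.2, -0.9]
gripper_width: 45.4
gripper_force: 30.0
```

>>> step_arm([
  [0,0,0,26,1,0,0.3],
  [0,0,0,26,1,0,0.3],
  [0,0,0,24,0,0,0.3],
  [0,0,6,0,0,0,0.3],
  [0,0,10,0,0,0,0.3],
  [0,0,10,0,0,0,0.3],
  [0,0,10,0,0,0,0.3],
  [0,0,10,0,0,0,0.3],
])

```text
time_s: 16.85
ee_pos: [561.8, -218.9, 96.5]
ee_rot: [-180.0, 0.0, -2.0]
force: [-0.4, 0.4, -0.9]
gripper_width: 44.8
gripper_force: 30.0
```

>>> step_arm([
  [0,0,10,0,0,0,0.3],
  [0,0,10,0,0,0,0.3],
  [0,0,10,0,0,0,0.3],
  [0,0,6.7,0,0,0,0.3],
  [0,0,0,0,0,0,0.3],
  [0,0,0,0,0,0,0.3],
  [0,0,0,0,0,0,0.3],
  [0,0,0,0,0,0,0.3],
])

```text
time_s: 17.85
ee_pos: [561.5, -219.7, 96.9]
ee_rot: [180.0, -0.0, -38.4]
force: [0.9, -0.6, -1.2]
gripper_width: 45.2
gripper_force: 30.0
```

Run:
```python
from fit import *
s=state();w=grab('wrist','w6.png')
print(s['ee_pos'],s['ee_rot'],((s['ee_pos'][:2]-t)@Rm),s['force'],s['qpos'])
```

```text
[ 561.52708858 -219.7755774    96.94672913] [ 1.79996714e+02 -3.16129343e-03 -3.83938939e+01] [-80.40157805  -5.1155925 ] [ 0.3772661  -0.67906007 -2.17680993] [-2.24653552e+01  2.60988424e+01  9.53644870e+01 -4.72121484e-03
  5.85345324e+01  1.05931003e+02]
```

>>> step_arm([
  [0,0,0,0,0,10,0.3],
  [0,0,0,0,0,15,0.3],
  [0,0,0,0,0,15,0.3],
  [0,0,0,0,0,13,0.3],
  [0,0,0,0,0,10,0.3],
  [0,0,0,0,0,5,0.3],
  [0,0,0,0,0,3,0.3],
  [0,0,0,0,0,0,0.3],
])

```text
time_s: 19.0
ee_pos: [561.7, -219.8, 26.1]
ee_rot: [-180.0, -0.0, -38.4]
force: [-0.3, -0.4, -1.5]
gripper_width: 45.2
gripper_force: 30.0
```

>>> step_arm([
  [0,0,0,0,0,0.5,0.3],
  [0,0,0,0,0,0.5,0.3],
  [0,0,0,0,0,0.5,0.3],
  [0,0,0,0,0,0.5,0.3],
  [0,0,0,0,0,0,0.3],
  [0,0,0,0,0,0,0.3],
  [0,0,0,0,0,0,0.3],
  [0,0,0,0,0,0,0.3],
])

```text
time_s: 20.0
ee_pos: [561.6, -219.7, 24.1]
ee_rot: [-180.0, -0.0, -38.4]
force: [-0.4, 1.2, 1.3]
gripper_width: 44.7
gripper_force: 30.0
```

>>> step_arm([
  [0,0,0,0,1,0,0.3],
  [0,0,0,0,1,0,0.3],
  [0,0,0,0,0.5,0,0.3],
  [0,0,0,0,0.5,0,0.3],
  [0,0,0,0,0,0,0.3],
  [0,0,0,0,0,0,0.3],
  [0,0,0,0,0,0,0.3],
  [0,0,0,0,0,0,0.3],
])

```text
time_s: 21.0
ee_pos: [560.0, -222.2, 24.1]
ee_rot: [-180.0, -0.0, -38.4]
force: [1.3, 2.1, 2.9]
gripper_width: 44.7
gripper_force: 30.0
```

```bash
cat > st.py <<'E'
from fit import *
F=[];P=[]
for i in range(4):
    s=state();P.append(np.r_[(s['ee_pos'][:2]-t)@Rm,s['ee_pos'][2]]);F.append(np.r_[np.array(s['force'])[:2]@Rm,s['force'][2]]);grab_frame('wrist')
print('jig',np.mean(P,0).round(2),'F jig',np.mean(F,0).round(2),np.round(F,1).tolist(),s['ee_rot'].round(2),'torque',s['torque'].round(2))
E
python3 st.py
```

```text
jig [-80.65  -2.25  24.12] F jig [-1.06 -1.84  3.77] [[-1.3, -1.8, 3.9], [-0.8, -2.6, 3.1], [-1.5, -1.8, 3.8], [-0.5, -1.2, 4.2]] [-1.7999e+02 -4.0000e-02 -3.8400e+01] torque [ 0.36 -0.23 -0.04]
```

>>> step_arm([
  [0,0,0,0,0,-0.3,0.3],
  [0,0,0,0,0,0,0.3],
  [0,0,0,0,0.4,0,0.3],
  [0,0,0,0,0.4,0,0.3],
  [0,0,0,0,0.2,0,0.3],
  [0,0,0,0,0,0,0.3],
  [0,0,0,0,0,0,0.3],
  [0,0,0,0,0,0,0.3],
])

```text
time_s: 22.3
ee_pos: [558.8, -222.8, 24.1]
ee_rot: [180.0, 0.0, -38.4]
force: [0.5, 0.8, 1.6]
gripper_width: 45.2
gripper_force: 30.0
```

```bash
python3 st.py
```

```text
jig [-80.13  -1.06  24.13] F jig [ 0.6 -1.   0.8] [[1.5, -1.3, 0.5], [0.7, -1.0, 0.1], [0.0, -0.5, 1.4], [0.2, -1.2, 1.2]] [ 1.7998e+02  3.0000e-02 -3.8400e+01] torque [ 0.28 -0.04 -0.01]
```

>>> step_arm([
  [0,0,0,0,0.3,0,0.3],
  [0,0,0,0,0.3,0,0.3],
  [0,0,0,0,0,0,0.3],
  [0,0,0,0,0,0,0.3],
  [0,0,0,0,0,0,0.3],
  [0,0,0,0,0,0,0.3],
  [0,0,0,0,0,0,0.3],
  [0,0,0,0,0,0,0.3],
])

```text
time_s: 23.6
ee_pos: [558.6, -223.4, 24.2]
ee_rot: [180.0, 0.0, -38.4]
force: [-0.6, -0.2, -1.9]
gripper_width: 45.2
gripper_force: 30.0
```

```bash
python3 st.py
```

```text
jig [-80.38  -0.55  24.23] F jig [-0.34 -0.12 -1.41] [[-0.1, -0.3, -1.3], [0.1, 0.0, -1.2], [-1.1, -0.4, -1.5], [-0.2, 0.1, -1.7]] [180.   -0.  -38.4] torque [0.11 0.03 0.04]
```

>>> step_arm([
  [0,0,0,0,0.3,0,0.3],
  [0,0,0,0,0.2,0,0.3],
  [0,0,0,0,0,0,0.3],
  [0,0,0,0,0,0,0.3],
  [0,0,0,0,0,0,0.3],
  [0,0,0,0,0,0,0.3],
  [0,0,0,0,0,0,0.3],
  [0,0,0,0,0,0,0.3],
])

```text
time_s: 24.9
ee_pos: [558.5, -223.6, 24.3]
ee_rot: [-180.0, -0.0, -38.4]
force: [1.5, 2.8, -1.4]
gripper_width: 45.0
gripper_force: 30.0
```

```bash
python3 st.py
```

```text
jig [-80.43  -0.28  24.29] F jig [ 0.41 -3.58 -1.65] [[0.1, -3.8, -1.5], [0.7, -4.1, -0.9], [0.3, -3.5, -2.4], [0.6, -2.9, -1.8]] [-1.7998e+02 -1.0000e-02 -3.8420e+01] torque [ 0.65 -0.42 -0.18]
```

>>> step_arm([
  [0,0,0,0,-0.2,0,0.3],
  [0,0,0,-1,0,0,0.3],
  [0,0,0,-2,0,0,0.3],
  [0,0,0,-2,0,0,0.3],
  [0,0,0,-2,0,0,0.3],
  [0,0,0,-1,0,0,0.3],
  [0,0,0,0,0,0.2,0.3],
  [0,0,0,0,0,0,0.3],
])

```text
time_s: 26.2
ee_pos: [552.2, -218.5, 24.2]
ee_rot: [-180.0, 0.0, -38.4]
force: [3.0, 2.2, 1.0]
gripper_width: 44.9
gripper_force: 30.0
```

```bash
python3 st.py
```

```text
jig [-72.24  -0.29  24.13] F jig [-0.53 -3.92  1.07] [[-0.2, -3.3, 0.4], [-0.6, -4.4, 0.9], [-0.1, -4.4, 1.2], [-1.2, -3.6, 1.8]] [-1.800e+02  1.000e-02 -3.841e+01] torque [ 0.58 -0.41 -0.13]
```

>>> step_arm([
  [0,0,0,0,-0.3,0,0.3],
  [0,0,0,0,0,0,0.3],
  [0,0,0,-1,0,0,0.3],
  [0,0,0,-1,0,0,0.3],
  [0,0,0,-1,0,0,0.3],
  [0,0,0,0,0,0,0.3],
  [0,0,0,0,0,0,0.3],
  [0,0,0,0,0,0,0.3],
])

```text
time_s: 27.5
ee_pos: [550.0, -216.7, 24.1]
ee_rot: [180.0, -0.0, -38.4]
force: [2.2, -1.0, 1.8]
gripper_width: 44.9
gripper_force: 30.0
```

```bash
python3 st.py
```

```text
jig [-69.43  -0.36  24.13] F jig [-1.44  0.62  2.59] [[-2.0, 0.3, 2.1], [-0.9, 0.7, 1.9], [-1.2, 0.4, 2.7], [-1.7, 1.0, 3.7]] [ 1.7998e+02 -1.0000e-02 -3.8390e+01] torque [-0.16 -0.18 -0.02]
```

>>> step_arm([
  [0,0,0,-1,0,0,0.3],
  [0,0,0,-1,0,0,0.3],
  [0,0,0,-1,0,0,0.3],
  [0,0,0,-1,0,0,0.3],
  [0,0,0,-1,0,0,0.3],
  [0,0,0,0,0,0,0.3],
  [0,0,0,0,0,0,0.3],
  [0,0,0,0,0,0,0.3],
])

```text
time_s: 28.8
ee_pos: [547.2, -214.2, 24.3]
ee_rot: [-180.0, -0.2, -38.4]
force: [4.7, -3.6, 0.9]
gripper_width: 45.1
gripper_force: 30.0
```

```bash
python3 st.py
```

```text
jig [-65.69  -0.57  24.27] F jig [-5.76  1.15  1.21] [[-5.8, 0.6, 1.2], [-5.6, 2.1, 1.6], [-6.2, 0.9, 1.2], [-5.5, 1.0, 0.8]] [-1.7999e+02 -1.6000e-01 -3.8380e+01] torque [-0.62 -0.59  0.13]
```

>>> step_arm([
  [0,0,0,-1,0,0,0.3],
  [0,0,0,-1,0,0,0.3],
  [0,0,0,-1,0,0,0.3],
  [0,0,0,-1,0,0,0.3],
  [0,0,0,-1,0.1,0,0.3],
  [0,0,0,-1,0.1,0,0.3],
  [0,0,0,-1,0.1,0,0.3],
  [0,0,0,0,0,0,0.3],
])

```text
time_s: 30.1
ee_pos: [543.6, -211.4, 24.7]
ee_rot: [-179.9, -0.5, -38.4]
force: [6.7, -6.9, -1.3]
gripper_width: 45.4
gripper_force: 30.0
```

```bash
python3 st.py
```

```text
jig [-61.22  -0.6   24.69] F jig [-10.     0.89  -1.14] [[-9.3, 0.1, -1.7], [-9.9, 1.2, -0.9], [-10.5, 0.9, -1.0], [-10.3, 1.4, -1.0]] [-179.94   -0.47  -38.36] torque [-1.22 -1.28  0.07]
```

>>> step_arm([
  [0,-0.2,0,0,0,0,0.3],
  [0,-0.2,0,0,0,0,0.3],
  [0,-0.2,0,-0.5,0,0.2,0.3],
  [0,0,0,-0.5,0.1,0.2,0.3],
  [0,0,0,-0.5,0.1,0.1,0.3],
  [0,0,0,-0.5,0.1,0.1,0.3],
  [0,0,0,0,0,0,0.3],
  [0,0,0,0,0,0,0.3],
])

```text
time_s: 31.4
ee_pos: [542.8, -210.7, 24.2]
ee_rot: [-179.9, 0.0, -38.4]
force: [8.6, -6.9, -3.1]
gripper_width: 44.9
gripper_force: 30.0
```

```bash
python3 st.py
```

```text
jig [-60.11  -0.59  24.22] F jig [-11.09   0.27  -1.94] [[-11.7, 0.2, -2.0], [-10.8, 0.3, -2.1], [-10.9, -0.0, -1.6], [-10.9, 0.6, -2.1]] [-1.7991e+02  1.0000e-02 -3.8360e+01] torque [-1.37 -1.6   0.05]
```

>>> step_arm([
  [0,-0.05,0,-0.3,0.1,0.1,0.3],
  [0,0,0,-0.3,0.1,0.1,0.3],
  [0,0,0,-0.3,0.1,0.1,0.3],
  [0,0,0,0,0,0.1,0.3],
  [0,0,0,0,0,0,0.3],
  [0,0,0,0,0,0,0.3],
  [0,0,0,0,0,0,0.3],
  [0,0,0,0,0,0,0.3],
])

```text
time_s: 32.7
ee_pos: [542.6, -210.6, 24.2]
ee_rot: [-179.9, -0.0, -38.4]
force: [9.4, -7.3, -0.5]
gripper_width: 45.0
gripper_force: 30.0
```

```bash
python3 st.py
```

```text
jig [-59.82  -0.58  24.23] F jig [-12.53   0.11  -1.18] [[-13.1, -0.0, -0.5], [-12.3, 0.4, -0.9], [-12.6, 0.2, -1.7], [-12.0, -0.1, -1.7]] [-1.7988e+02 -2.0000e-02 -3.8360e+01] torque [-1.36 -1.7   0.11]
```

>>> step_arm([
  [0,0,0,0,0.2,0.2,0.3],
  [0,0,0,0,0.2,0.2,0.3],
  [0,0,0,0,0,0.2,0.3],
  [0,0,0,0,0,0,0.3],
  [0,0,0,0,0,0,0.3],
  [0,0,0,0,0,0,0.3],
  [0,0,0,0,0,0,0.3],
  [0,0,0,0,0,0,0.3],
])

```text
time_s: 34.0
ee_pos: [542.6, -210.6, 24.2]
ee_rot: [-179.8, -0.0, -38.4]
force: [8.6, -6.4, 2.6]
gripper_width: 45.0
gripper_force: 30.0
```

```bash
python3 st.py
```

```text
jig [-59.86  -0.54  24.21] F jig [-11.18  -0.76   1.69] [[-11.2, -1.0, 2.0], [-10.9, -0.4, 1.4], [-11.2, -1.3, 1.4], [-11.4, -0.3, 1.9]] [-1.7984e+02 -4.0000e-02 -3.8380e+01] torque [-1.05 -1.49  0.05]
```

>>> step_arm([
  [0,0,0,0,0.2,0,0.3],
  [0,0,0,-0.2,0.1,0,0.3],
  [0,0,0,-0.2,0,0,0.3],
  [0,0,0,-0.2,0,0,0.3],
  [0,0,0,0,0,0,0.3],
  [0,0,0,0,0,0,0.3],
  [0,0,0,0,0,0,0.3],
  [0,0,0,0,0,0,0.3],
])

```text
time_s: 35.3
ee_pos: [542.6, -210.6, 24.3]
ee_rot: [-179.8, -0.1, -38.4]
force: [10.0, -6.5, 1.7]
gripper_width: 45.2
gripper_force: 30.0
```

```bash
python3 st.py
python3 - <<'E'
from fit import *
b=grab('scene');a=grab('top');w=grab('wrist','w9.png')
x=cv2.resize(b['image'][215:305,205:325],(400,300),interpolation=cv2.INTER_CUBIC)
y=cv2.resize(a['image'][190:310,140:300],(400,300),interpolation=cv2.INTER_CUBIC)
z=cv2.resize(w['image'][60:360,80:480],(400,300),interpolation=cv2.INTER_CUBIC)
v=cv2.resize(b['image'][255:285,255:295],(400,300),interpolation=cv2.INTER_CUBIC)
cv2.imwrite('pics/c9.png',np.vstack([np.hstack([x,y]),np.hstack([z,v])]))
E
```

```text
jig [-59.84  -0.52  24.27] F jig [-12.23  -1.9    1.49] [[-11.6, -1.5, 1.1], [-12.3, -2.2, 1.7], [-12.6, -2.1, 1.2], [-12.5, -1.9, 1.9]] [-1.7981e+02 -1.1000e-01 -3.8390e+01] torque [-1.03 -1.71  0.03]
```

View pics/c9.png

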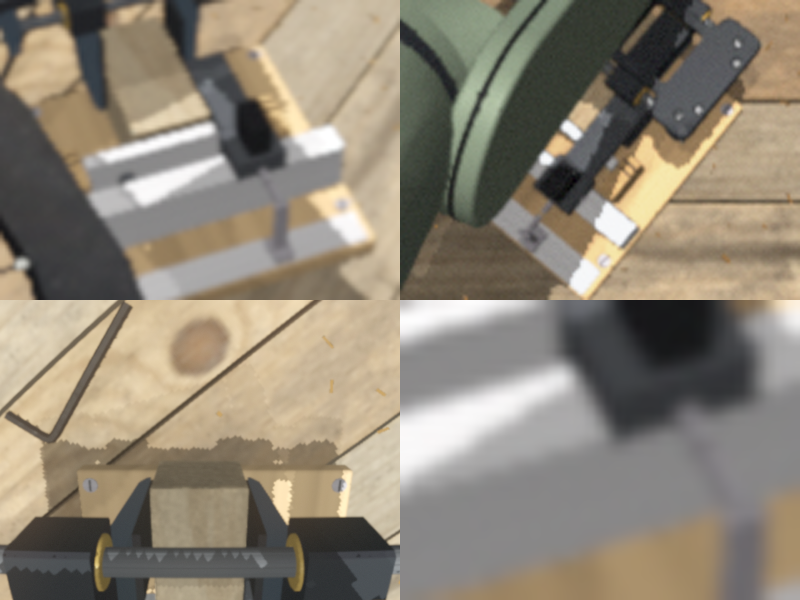

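```bash
python3 -c "
from workcell import *
print(job_done())"
```

```text
the job is handed in; nothing more can be done
None
```

I set the stop to the index clip, then handed the job in with the block lying flat on the board, against the stop and square on the pad. It is still gripped and pressed at about 12 N (roughly 8 mm of pad travel, 35 s used). The bearing, hex key and lockring were left alone.

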